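Hold the medicine box unlocked with its key

ROBOT

A 7-joint arm with a two-finger parallel gripper is mounted at the origin on a cart in front of the work surface, level with it; the furniture and walls round the work are solid. World frame = base frame: x ahead of the robot, y to its left, z up, the work surface at z = 0. Lengths are in mm, angles in rad, forces in N, time in s.
With the tool pointing down it reaches from about 400 to 875 mm from the base axis. Payload 19.3 kg.
Tool frame: the origin (TCP) lies on the centre line of the jaws, within the pads' length; the fingertips stand 8 mm ahead of it and the grasp point (between the pads) lies 11 mm behind it; z points along the fingers, y is the line along which they close (so a half turn about z gives the same grasp; the last joint's range is limited). The gripper opens to 85 mm and grips with 20 to 120 N. Pads are 22 mm wide; open, the fingers measure 114 mm over their backs; the gripper's body (76 mm by 85 mm) begins 54 mm behind the grasp point. The pads swing forward as they close: fully open they stand 13 mm farther back than shut.
Start: joints at [1.265, 0.521, -0.036, 1.599, 0.021, 1.021, -0.113], TCP at [145.985, -607.703, 239.291] pointing down, gripper open.
Joint ranges: [-2.91, 2.91], [-0.3, 2.13], [-1.5, 1.42], [0.17, 2.43], [-1.26, 4.41], [0.16, 1.93], [-2.52, 2.52]. Speed limits (rad/s): [1.89, 1.89, 2.39, 2.39, 3.01, 3.01, 3.01].

INTERFACE

Orientations are given as a rotation vector (axis times angle).
In Python, from workcell import * gives the robot as it stands.
- The arm moves only by the shell command python3 -m handwheel 'ROWS'. ROWS is JSON, a list of rows, each a list of 3 entries, a list of its own where there are three numbers: the shift along the tool's x, y, z in m, then the turn about the tool's z in rad, then the opening in per cent of the stroke, from 0 (shut) to 100 (fully open). A call has 1 to 8 rows; each row is the pose to reach, as a shift and turn from the pose commanded when the call began, along the tool's axes at that moment; what a row does not reach only later rows make up. A row lasts 1/12 s, in which the tool goes at most 41.7 mm and 7.16 degrees, less where a joint would pass 70% of its speed; a pose out of reach is approached as far as the arm can. A call with a gripper value outside its range is refused whole. The fingers move at their own pace and stop on an object; the grip force is fixed at half the most. Time passes only in rows, so rows that repeat a pose let the fingers close. It gives the time, the measured TCP pose, the force, the opening and the grip force at its end, in the units of the state.
- sense(): the state, without advancing time (a new reading comes with each control period).
- get_image(name): name is "scene" or "top"; returns a dict with "pixels" (384x512x3 uint8, red, green, blue), "intrinsics" (3x3 intrinsics, pixels), "D" ([k1, k2, p1, p2, k3] as OpenCV has them; the pictures are not rectified), "R" (3x3) and "t" (3): a world point X has camera coordinates R X + t. Camera axes: x right, y down, z forward; pixel columns grow to the right and rows downward; lengths in mm; the calibration is good to about 2 mm. A picture is of the moment at which its call begins. There is no depth.
- hand_in(): hands the job in; it is judged then, once.
The state is a dict: "time_s": time; "qpos": joint angles; "joint_velocities": joint speeds; "joint_torque": joint torques, N m; "position": TCP position; "tool_rot": TCP orientation; "force": force on the tool from outside, world axes, zero at the start; "ft_torque": the same for the moment, N m; "finger_gap": opening from 0.0 (shut) to 1.0 (fully open); "finger_force": force on a finger pad.
Only numpy, scipy, OpenCV 4.12 (cv2) and the standard library are available. Lean on these libraries where they do the work, as an engineer would, in place of code of your own. Each camera call takes 0.05 s, during which the arm holds its last target. There are 200 camera calls.

TASK

Take the key with the square bow out of the wooden key block, leaving the other two keys standing in it, and ease it down into the keyhole in the lid of the medicine box, past the stiff pins and without forcing it, until its collar sits on the lock plate. Then turn it a full quarter turn clockwise (seen from above) against the lock's spring, and finish still gripping the key and holding it turned, so that I can lift the lid.

Things in the scene. Friction and masses are not known exactly. Their poses are not given: they have to be found in the camera images.
- key_square: Steel key to use (50 g), with a square bow: plate 30 mm wide (own y), 9 thick (x), 32 tall, small window; grip it across the thickness. Stands blade down. Origin on its axis at the underside of its collar (14 mm diameter, 3 high); bow 3 to 35 mm above it. Below: neck 5 mm diameter, 10 long; blade 16 wide (y), 5 thick (x), rounded tip 36 mm below the origin. Same after half a turn.
- key_round: Another steel key in the block, with a round disc bow (34 mm diameter, 9 mm thick, top 36 mm above the origin), same collar and blade, same origin and axes. To be left in the block.
- key_tee: Another steel key in the block, with a T-bar bow (bar 44 mm long along y, 10 mm thick, centre 24 mm above the origin), same collar and blade, same origin and axes. To be left in the block.
- key_block: Wooden block, fixed, 56 (x) x 176 (y) x 45 mm tall, origin at the centre of its underside. Three slots in its top, 56 mm apart in a row along its y, hold the three keys (in any order), collars resting on the top face, bows in line with the row.
- lockbox: Dark steel medicine box with grey painted lid, fixed, 130 (x) x 180 (y) x 85 mm tall, origin at the centre of its underside. A steel lock plate (50 mm, 6 mm thick, upper face 88 mm above the worktop) with the keyhole is mid-lid. Two sprung pins poke into the keyway from +x and -x, 16 and 24 mm down; the blade pushes them aside: about 10 N down; wiggling it about 1 mm across (x) helps.
- keyhole (a point): Centre of the keyhole, on the plate's upper face; axes as the box's. Slot 19 mm long (y), 7.6 wide (x), same in the turning plug below, 38 mm deep. With the key's origin here the key is home: collar on the plate, only the round neck in the plate. It can turn only when less than 4 mm short of that; turned, it cannot be pulled out.
- plug (a joint): Turn of the lock plug in rad: 0 at rest (slots in line), grows clockwise seen from above, stop at 1.57. A spring drives it back to 0 (about 0.01 N m at 0, 0.07 N m at a quarter turn, plus slight friction). The key has up to about 0.2 rad of play in the slot.

How it is judged:
By the outcome, as a careful person would: the job done as asked, in the order asked, and still so for the second after the job is handed in, while the arm keeps its last pose, push and grip.
It also fails if it takes over 42 s, if anything falls off the work surface, if the arm or the gripper's body presses on something with over 40 N, if the wrist force passes 120 N, or if a joint passes its speed limit or range.

## Working session

There is one attempt and no reset: what is moved stays moved. The work goes in short steps, Python scripts to look and compute and a shell command to move; the robot and the scene stay as the last step left them, time stands still between calls to the robot, and variables do not carry over. Pictures are saved under pics/ and viewed, at most 10 in all, crops included, and the job is handed in when it is done.

```bash
ls; mkdir -p pics
python3 - <<'E'
from workcell import *
import cv2,numpy as np
s=sense();print({k:np.round(v,3).tolist() for k,v in s.items()})
for n in("scene","top"):
    im=get_image(n);cv2.imwrite(f"pics/{n}0.png",im["pixels"][:,:,::-1]);np.savez(f"{n}0.npz",**im)
    print(n,im["intrinsics"],im["D"],im["R"],im["t"])
E
```

```text
pics
{'time_s': 0.0, 'qpos': [1.265, 0.522, -0.036, 1.6, 0.021, 1.021, -0.113], 'joint_velocities': [0.0, 0.0, -0.001, -0.001, -0.001, 0.0, -0.001], 'joint_torque': [-0.001, -92.71, 1.979, -36.993, 0.018, 0.008, 0.0], 'position': [145.871, -607.404, 238.724], 'tool_rot': [-3.119, -0.369, 0.0], 'force': [-0.118, 0.908, -0.129], 'ft_torque': [-0.003, -0.034, 0.015], 'finger_force': 0.0, 'finger_gap': 1.006}
scene [[465.1412814    0.         251.5366885 ]
 [  0.         465.1412814  186.51042115]
 [  0.           0.           1.        ]] [-0.15485871  0.          0.          0.          0.        ] [[-0.86936122 -0.49408779  0.00939769]
 [-0.21706798  0.36471498 -0.90546368]
 [ 0.44395107 -0.78921495 -0.4243197 ]] [424.38937819 195.32382635 715.53579995]
top [[457.20509772   0.         261.72719781]
 [  0.         457.20509772 190.17239802]
 [  0.           0.           1.        ]] [0.02957264 0.         0.         0.         0.        ] [[ 0.00554256 -0.99962463  0.02683041]
 [-0.9986298  -0.00692926 -0.05187001]
 [ 0.05203646 -0.02650615 -0.99829336]] [ -30.78881057  510.80525065 1219.39938668]
```

View pics/scene0.png

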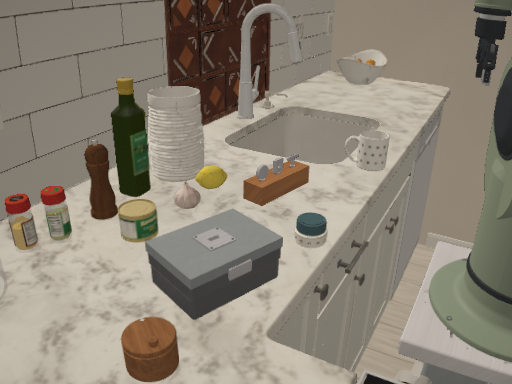

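View pics/top0.png

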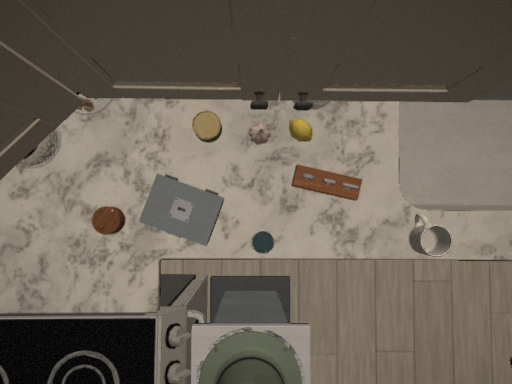

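The scene view shows the block at about (277,180) and the box at (215,255). In the top view the block is at (327,182) with three bows, and the lock plate is at (181,208). I'll zoom in on both.

Run:
```python
import cv2,numpy as np
a=cv2.imread("pics/scene0.png");b=cv2.imread("pics/top0.png")
f=lambda im,x,y,w,h:cv2.resize(im[y:y+h,x:x+w],(400,300),interpolation=cv2.INTER_CUBIC)
o=np.vstack([np.hstack([f(a,236,143,80,60),f(a,175,215,80,60)]),np.hstack([f(b,287,155,80,60),f(b,141,178,80,60)])])
cv2.imwrite("pics/crop.png",o)
```

```text
(no output)
```

View pics/crop.png

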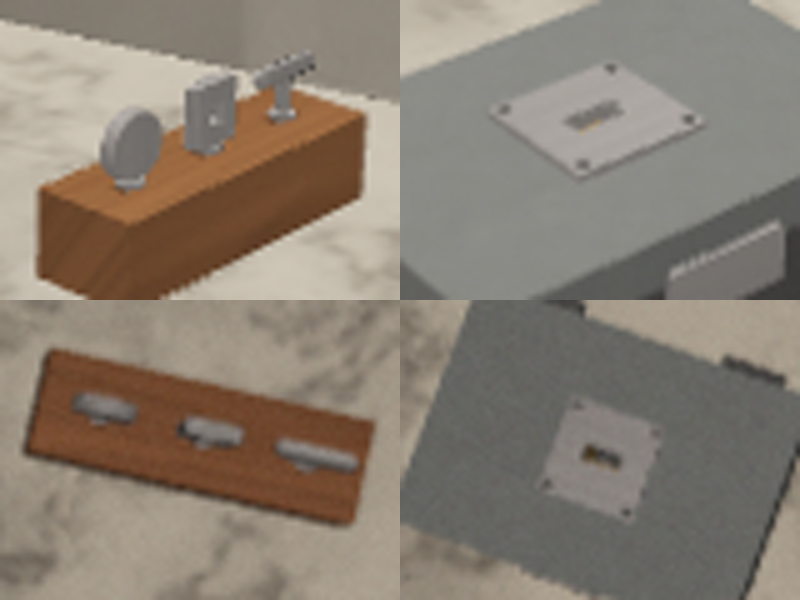

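```bash
cat > h.py <<'E'
import cv2,numpy as np
def cam(im): return im["intrinsics"],im["D"],im["R"],im["t"]
def ray(im,uv,z):
    K,D,R,t=cam(im);p=cv2.undistortPoints(np.array(uv,float).reshape(-1,1,2),K,D)[:,0]
    C=-R.T@t;d=np.c_[p,np.ones(len(p))]@R
    return C+d*((z-C[2])/d[:,2])[:,None]
def proj(im,X):
    K,D,R,t=cam(im);return cv2.projectPoints(np.array(X,float).reshape(-1,1,3),cv2.Rodrigues(R)[0],t,K,D)[0][:,0]
E
python3 - <<'E'
from h import *
np.set_printoptions(precision=1,suppress=True)
for n,bx,px in(("top",(287,155,80,60),(160,190,45,40)),("scene",(236,150,80,60),(185,220,60,40))):
    im=dict(np.load(n+"0.npz"));print(n,"C",-im["R"].T@im["t"])
    hsv=cv2.cvtColor(im["pixels"],cv2.COLOR_RGB2HSV)
    def big(m,b):
        x,y,w,h=b;M=np.zeros_like(m);M[y:y+h,x:x+w]=m[y:y+h,x:x+w]
        c=max(cv2.findContours(M,cv2.RETR_EXTERNAL,cv2.CHAIN_APPROX_NONE)[0],key=cv2.contourArea);return c
    m=((hsv[...,0]<15)&(hsv[...,1]>120)).astype(np.uint8)
    x,y,w,h=bx;print("V",np.percentile(hsv[...,2][y:y+h,x:x+w][m[y:y+h,x:x+w]>0],[5,25,50,75,95]))
    def rect(c,z):
        P=ray(im,c.reshape(-1,2),z)[:,:2].astype(np.float32);r=cv2.minAreaRect(P);return r,cv2.boxPoints(r)
    thr=100 if n=="top" else 120
    mt=(m>0)&(hsv[...,2]>thr)
    print("block all",rect(big(m,bx),45)[0],"bright",rect(big(mt.astype(np.uint8),bx),45)[0])
    x,y,w,h=px;g=im["pixels"][...,0].astype(int);sub=g[y:y+h,x:x+w]
    t,_=cv2.threshold(sub.astype(np.uint8),0,255,cv2.THRESH_OTSU)
    c=big(((g>t)&(hsv[...,1]<60)).astype(np.uint8),px)
    print("plate",t,rect(c,88)[0])
E
```

```text
top C [ 446.8    5.1 1244.6]
V [ 97. 109. 112. 115. 120.]
block all ((532.109375, -197.97280883789062), (175.7210693359375, 56.2111701965332), 77.4192886352539) bright ((533.0367431640625, -198.8193359375), (174.46368408203125, 54.055545806884766), 77.39620971679688)
plate 118.0 ((457.4638671875, 177.63217163085938), (49.55134201049805, 50.7412109375), 70.421630859375)
scene C [ 93.7 703.2 476.5]
V [100. 105. 108. 153. 160.]
block all ((511.7572937011719, -159.74183654785156), (237.60507202148438, 109.99458312988281), 77.4244613647461) bright ((530.9420776367188, -196.19235229492188), (174.58950805664062, 55.44710159301758), 77.0050277709961)
plate 154.0 ((457.3877868652344, 177.9997100830078), (49.51890563964844, 49.502342224121094), 70.29014587402344)
```

The square bow is the middle key, at about crop (210,115). The block centre is about (532,-197.5) with yaw -12.7°. The plate centre is about (457.4,177.8) with yaw -19.6°.

```bash
cat >> h.py <<'E'
from scipy.spatial.transform import Rotation as Ro
def go(p,yaw):  # rows needed to bring TCP to p (mm), tool-y at yaw deg
    from workcell import sense
    s=sense();R=Ro.from_rotvec(s["tool_rot"]).as_matrix();d=R.T@(np.array(p)-s["position"])/1000
    cur=np.degrees(np.arctan2(R[1,1],R[0,1]));t=-np.radians((yaw-cur+180)%360-180)
    print("t",s["time_s"],"pos",np.round(s["position"],1),"yaw",round(cur,2),"q",np.round(s["qpos"],2),"tilt",np.round(R[2],3),"F",np.round(s["force"],1),"gap",round(s["finger_gap"],3));print("shift",np.round(d,4),"turn",round(t,4))
E
python3 -c "
from h import *;go((532,-197.5,130),-12.7)"; python3 -m handwheel --help | head -20
```

```text
t 0.1 pos [ 145.9 -607.4  238.8] yaw -76.49 q [ 1.26  0.52 -0.04  1.6   0.02  1.02 -0.11] tilt [-0.    -0.001 -1.   ] F [0.6 0.1 0.1] gap 0.998
shift [ 0.4712 -0.3083  0.1091] turn -1.1133invalid input: not JSON, or not a number
```

```bash
python3 -m handwheel '[[[0.235,-0.154,0],-0.55,100],[[0.235,-0.154,0],-0.55,100],[[0.235,-0.154,0],-0.55,100],[[0.235,-0.154,0],-0.55,100],[[0.471,-0.308,0.05],-1.113,100],[[0.471,-0.308,0.05],-1.113,100],[[0.471,-0.308,0.05],-1.113,100],[[0.471,-0.308,0.05],-1.113,100]]'; python3 -c "
from h import *;go((532,-197.5,130),-12.7)"
```

```text
time_s: 0.77
position: [374.5, -364.4, 218.3]
tool_rot: [2.555, 1.828, -0.0]
force: [1.1, -1.1, -0.1]
finger_gap: 1.0
finger_force: 0.0
t 0.7667 pos [ 374.5 -364.4  218.3] yaw -18.85 q [ 0.93  0.4  -0.35  1.88  0.18  0.89  0.16] tilt [-0.  0. -1.] F [ 1.1 -1.1 -0.1] gap 1.0
shift [0.2088 0.0951 0.0882] turn -0.1074
```

```bash
python3 -m handwheel '[[[0.209,0.095,0.04],-0.107,100],[[0.209,0.095,0.04],-0.107,100],[[0.209,0.095,0.04],-0.107,100],[[0.209,0.095,0.04],-0.107,100],[[0.209,0.095,0.04],-0.107,100],[[0.209,0.095,0.06],-0.107,100],[[0.209,0.095,0.06],-0.107,100],[[0.209,0.095,0.06],-0.107,100]]'
python3 - <<'E'
from h import *
from workcell import get_image
go((532.2,-197.5,62),-12.7)
o=[]
for n in("scene","top"):
    im=get_image(n);b=im["pixels"][:,:,::-1]
    u,v=proj(im,[[532,-197.5,90]])[0].astype(int);u=max(50,min(462,u));v=max(50,v)
    o.append(cv2.resize(b[v-50:v+50,u-50:u+50],(400,400),interpolation=cv2.INTER_CUBIC));print(n,u,v)
cv2.imwrite("pics/pre.png",np.hstack(o))
E
```

```text
time_s: 1.43
position: [532.0, -198.3, 157.0]
tool_rot: [-2.455, -1.956, 0.002]
force: [-0.3, 0.3, -0.3]
finger_gap: 1.001
finger_force: 0.0
t 1.4333 pos [ 532.  -198.3  157. ] yaw -12.9 q [ 0.53  0.56 -0.39  1.81  0.27  0.83 -0.22] tilt [ 0.001 -0.003 -1.   ] F [-0.3  0.3 -0.3] gap 1.001
shift [0.0007 0.0002 0.095 ] turn -0.0036
scene 277 154
top 329 180
```

View pics/pre.png

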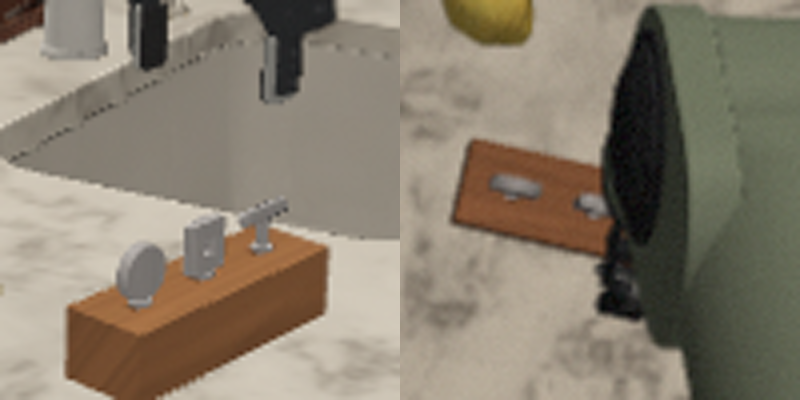

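The fingers straddle the middle (square) key at (204,245) in the left crop, one on each side. Next I descend and grip.

```bash
python3 -m handwheel '[[[0.001,0,0.03],-0.004,100],[[0.001,0,0.06],-0.004,60],[[0.001,0,0.08],-0.004,50],[[0.001,0,0.09],-0.004,40],[[0.001,0,0.096],-0.004,30],[[0.001,0,0.096],-0.004,30],[[0.001,0,0.096],-0.004,30],[[0.001,0,0.096],-0.004,30]]'
python3 - <<'E'
from h import *
from workcell import get_image
go((532.2,-197.5,61),-12.7)
im=get_image("scene");b=im["pixels"][:,:,::-1]
cv2.imwrite("pics/pre2.png",cv2.resize(b[115:215,225:345],(720,600),interpolation=cv2.INTER_CUBIC))
E
```

```text
time_s: 2.2
position: [532.9, -199.4, 63.7]
tool_rot: [2.455, 1.958, 0.001]
force: [0.2, 0.6, -0.5]
finger_gap: 0.298
finger_force: 0.0
t 2.2 pos [ 532.9 -199.4   63.7] yaw -12.86 q [ 0.49  0.69 -0.33  1.86  0.35  0.64 -0.28] tilt [-0.     0.002 -1.   ] F [ 0.2  0.6 -0.5] gap 0.298
shift [ 0.0017 -0.0012  0.0027] turn -0.0028
```

View pics/pre2.png

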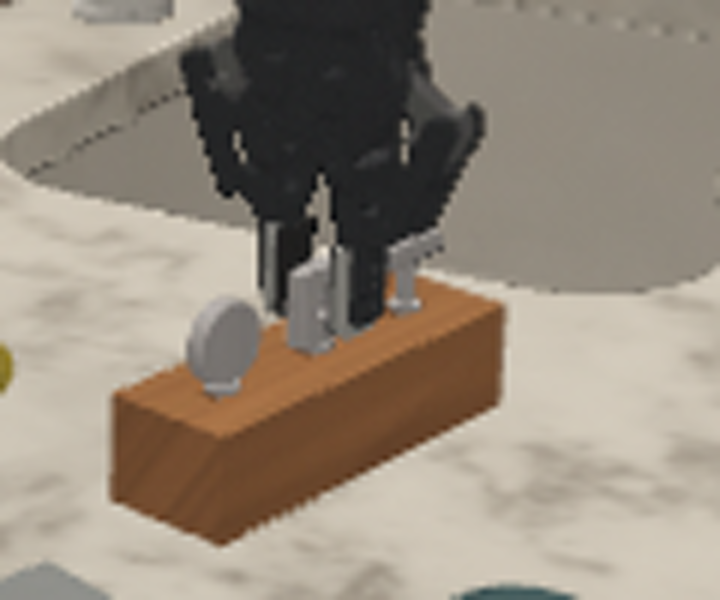

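The key (bow at (310,305)) sits between the two pads. I'll make a small correction and then close.

```bash
python3 -m handwheel '[[[0.0015,-0.001,0.002],0,30],[[0.0015,-0.001,0.002],0,20],[[0.0015,-0.001,0.002],0,0],[[0.0015,-0.001,0.002],0,0],[[0.0015,-0.001,0.002],0,0],[[0.0015,-0.001,0.002],0,0],[[0.0015,-0.001,0.002],0,0],[[0.0015,-0.001,0.002],0,0]]';python3 -c "
from h import *;go((532.2,-197.5,61),-12.7)"
python3 -m handwheel '[[[0,0,0],0,0],[[0,0,0],0,0],[[0,0,0],0,0],[[0,0,-0.003],0,0],[[0,0,-0.006],0,0],[[0,0,-0.010],0,0],[[0,0,-0.015],0,0],[[0,0,-0.02],0,0]]';python3 -c "
from h import *;go((532.2,-197.5,61),-12.7)"
```

```text
time_s: 2.92
position: [532.6, -197.3, 60.9]
tool_rot: [2.455, 1.959, 0.002]
force: [5.3, -0.9, 3.5]
finger_gap: 0.092
finger_force: 60.0
t 2.9167 pos [ 532.6 -197.3   60.9] yaw -12.83 q [ 0.48  0.7  -0.33  1.87  0.35  0.63 -0.29] tilt [ 0.     0.002 -1.   ] F [ 5.3 -0.9  3.5] gap 0.092
shift [-0.0003 -0.0004 -0.0001] turn -0.0022
time_s: 3.58
position: [532.3, -197.3, 80.6]
tool_rot: [2.455, 1.959, 0.001]
force: [6.1, -1.8, -5.3]
finger_gap: 0.094
finger_force: 58.9
t 3.5833 pos [ 532.3 -197.3   80.6] yaw -12.83 q [ 0.49  0.67 -0.34  1.86  0.34  0.67 -0.27] tilt [ 0.     0.001 -1.   ] F [ 6.1 -1.8 -5.3] gap 0.094
shift [-0.0002 -0.0001  0.0196] turn -0.0022
```

```bash
python3 -m handwheel '[[[0,0,-0.02],0,0],[[0,0,-0.05],0,0],[[0,0,-0.085],0,0],[[0,0,-0.11],0,0],[[0,-0.02,-0.11],-0.12,0],[[-0.02,-0.02,-0.11],-0.24,0],[[-0.05,-0.02,-0.11],-0.36,0],[[-0.08,-0.02,-0.11],-0.48,0]]';python3 -c "
from h import *;go((457.4,177.8,185),160.4);go((457.4,177.8,185),-19.6)"
```

```text
time_s: 4.25
position: [493.8, -271.1, 190.7]
tool_rot: [-1.91, -2.494, 0.001]
force: [0.2, -0.2, -0.8]
finger_gap: 0.093
finger_force: 59.8
t 4.25 pos [ 493.8 -271.1  190.7] yaw 15.11 q [ 0.76  0.52 -0.51  1.79  0.32  0.91  0.38] tilt [ 0.    -0.001 -1.   ] F [ 0.2 -0.2 -0.8] gap 0.093
shift [0.4429 0.0819 0.0056] turn -2.5358
t 4.25 pos [ 493.8 -271.1  190.7] yaw 15.11 q [ 0.76  0.52 -0.51  1.79  0.32  0.91  0.38] tilt [ 0.    -0.001 -1.   ] F [ 0.2 -0.2 -0.8] gap 0.093
shift [0.4429 0.0819 0.0056] turn 0.6058
```

```bash
python3 -m handwheel '[[[0.04,0.007,0],-0.12,0],[[0.08,0.015,0],-0.24,0],[[0.12,0.022,0],-0.36,0],[[0.16,0.03,0],-0.48,0],[[0.2,0.037,0],-0.6,0],[[0.24,0.044,0],-0.72,0],[[0.28,0.052,0],-0.84,0],[[0.32,0.059,0],-0.96,0]]';python3 -c "
from h import *;go((457.4,177.8,185),160.4)"
```

```text
time_s: 4.92
position: [469.6, 55.1, 190.4]
tool_rot: [-0.546, -3.093, 0.001]
force: [1.9, 0.4, -0.7]
finger_gap: 0.098
finger_force: 59.8
t 4.9167 pos [469.6  55.1 190.4] yaw 69.99 q [ 0.4   0.45 -0.83  2.01  0.44  0.86  0.55] tilt [ 0.    -0.001 -1.   ] F [ 1.9  0.4 -0.7] gap 0.098
shift [0.0534 0.1111 0.0053] turn -1.578
```

```bash
python3 -m handwheel '[[[0.01,0.03,0],-0.12,0],[[0.02,0.05,0],-0.24,0],[[0.03,0.07,0],-0.36,0],[[0.04,0.09,0],-0.48,0],[[0.053,0.111,0],-0.6,0],[[0.053,0.111,0],-0.72,0],[[0.053,0.111,0],-0.84,0],[[0.053,0.111,0],-0.96,0]]'; python3 -m handwheel '[[[0,0,0],-0.12,0],[[0,0,0],-0.24,0],[[0,0,0],-0.36,0],[[0,0,0],-0.48,0],[[0,0,0],-0.6,0],[[0,0,0],-0.6,0]]' >/dev/null;python3 -c "
from h import *;go((457.4,177.8,160),160.4)"
```

```text
time_s: 5.58
position: [458.8, 176.3, 190.2]
tool_rot: [0.946, -2.995, 0.001]
force: [-0.3, 0.6, -1.4]
finger_gap: 0.089
finger_force: 59.8
t 6.0833 pos [459.  175.7 190. ] yaw 159.39 q [ 0.36  0.65 -1.2   1.95  0.71  1.04  1.63] tilt [ 0.001  0.001 -1.   ] F [-0.9 -0.6 -0.3] gap 0.095
shift [-0.0014  0.0022  0.03  ] turn -0.0175
```

```bash
python3 -m handwheel '[[[-0.0015,0.002,0.02],-0.017,0],[[-0.0015,0.002,0.035],-0.017,0],[[-0.0015,0.002,0.037],-0.017,0],[[-0.0015,0.002,0.037],-0.017,0],[[-0.0015,0.002,0.037],-0.017,0]]'
python3 - <<'E'
from h import *
from workcell import get_image
go((457.4,177.8,145),160.4)
o=[]
for n in("scene","top"):
    im=get_image(n);np.savez(n+"1.npz",**im);b=im["pixels"][:,:,::-1]
    u,v=proj(im,[[457.4,177.8,100]])[0].astype(int);print(u,v)
    o.append(cv2.resize(b[v-40:v+30,u-28:u+28],(400,500),interpolation=cv2.INTER_CUBIC))
cv2.imwrite("pics/hover.png",np.hstack(o))
E
```

```text
time_s: 6.5
position: [458.1, 178.5, 154.0]
tool_rot: [-1.8, 2.574, -0.0]
force: [0.0, 1.5, -1.0]
finger_gap: 0.09
finger_force: 59.8
t 6.5 pos [458.1 178.5 154. ] yaw 159.93 q [ 0.32  0.69 -1.15  1.99  0.77  0.99  1.58] tilt [-0. -0. -1.] F [ 0.   1.5 -1. ] gap 0.09
shift [0.0009 0.0004 0.009 ] turn -0.0082
213 230
180 209
```

View pics/hover.png

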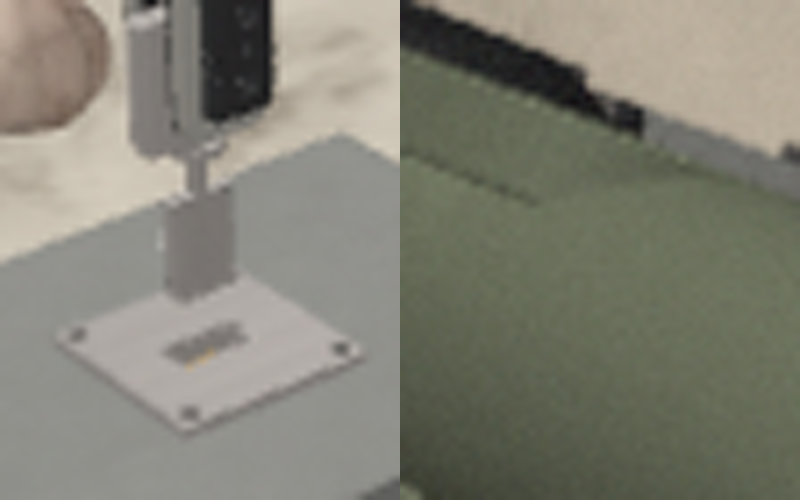

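The left crop shows the key held upright, with its tip at about (198,293), above the slot centred at (205,343). I'll compare the expected and measured columns for the key axis.

Run:
```python
from h import *
np.set_printoptions(precision=2,suppress=True,linewidth=200)
im=dict(np.load("scene1.npz"));g=im["pixels"].astype(int).sum(2)/3
T=np.array([458.1,178.5,154.])
a=np.radians(-19.8);X=np.array([np.cos(a),np.sin(a),0]);Y=np.array([-np.sin(a),np.cos(a),0])
print("tip,neck",proj(im,[T-[0,0,52],T-[0,0,26],T-[0,0,16]]))
for z in(-50,-40,-30):  # silhouette of blade
    print(z,proj(im,[T+[0,0,z]+sx*2.5*X+sy*8*Y for sx in(1,-1) for sy in(1,-1)]).round(2).tolist())
print("hole",proj(im,[[457.4,177.8,88]]), "d/dX,dY",proj(im,[T-[0,0,52]+X])-proj(im,[T-[0,0,52]]),proj(im,[T-[0,0,52]+Y])-proj(im,[T-[0,0,52]]))
for r in range(208,234):print(r,g[r,203:224].astype(int))
im0=dict(np.load("scene0.npz"));g0=im0["pixels"].astype(int).sum(2)/3
print("slot")
for r in range(230,246):print(r,g0[r,203:226].astype(int))
```

```text
tip,neck [[212.95 229.85]
 [212.49 215.44]
 [212.31 209.77]]
-50 [[207.88, 229.77], [216.03, 226.54], [209.75, 231.02], [217.91, 227.76]]
-40 [[207.67, 224.25], [215.87, 221.07], [209.55, 225.48], [217.77, 222.27]]
-30 [[207.46, 218.67], [215.72, 215.53], [209.35, 219.88], [217.62, 216.71]]
hole [[213.8  237.34]] d/dX,dY [[-0.37 -0.25]] [[-0.51  0.2 ]]
208 [136 125 124 121 119 120 101 110 116 118 118 117 118 118 133 140 152 148 155 165 175]
209 [139 126 123 121 120 120 118 117 114 117 118 119 143 139 163 165 164 166 171 180 184]
210 [171 133 122 122 120 120 118 117 117 119 143 173 147 126 164 171 177 184 188 188 186]
211 [190 150 129 124 124 137 116 121 124 139 123 120 115 155 168 172 180 187 189 188 186]
212 [194 191 174 158 188 192 163 143 123 122 119 149 158 171 172 175 180 186 168 166 145]
213 [195 194 193 193 193 193 192 188 130 121 117 172 175 176 178 184 168 145 142 141 141]
214 [196 195 194 194 192 192 192 192 130 122 117 172 180 167 168 145 142 143 143 142 142]
215 [196 196 196 194 192 192 190 188 128 121 118 175 172 168 144 141 141 142 142 142 142]
216 [196 196 196 195 195 
[... 2467 characters left out ...]
6 167 168 168]
239 [163 164 164 164 151 127 115 112 112 115 120 134 144 162 165 166 167 166 168 168 169 169 168]
240 [164 164 165 165 165 157 140 123 121 138 155 164 165 166 166 167 167 169 170 168 167 166 166]
241 [165 165 165 166 167 166 166 158 156 163 165 166 165 166 167 168 168 168 167 165 165 165 166]
242 [165 166 166 165 165 165 165 164 165 165 166 167 167 168 168 168 166 165 166 165 165 168 168]
243 [164 165 164 164 163 165 164 165 166 167 167 168 168 166 165 165 165 165 165 167 165 166 163]
244 [154 160 163 164 165 166 166 167 168 167 167 165 165 164 164 165 166 167 165 163 142 139 118]
245 [127 142 158 164 165 167 168 167 165 165 164 164 164 165 166 167 165 161 142 118 115 117 126]
```

```bash
python3 -c "
from h import *;go((457.6,178.2,142),160.4)"; python3 -m handwheel '[[[0.0006,0,0.004],-0.008,0],[[0.0006,0,0.009],-0.008,0],[[0.0006,0,0.012],-0.008,0],[[0.0006,0,0.012],-0.008,0]]';python3 -c "
from h import *;go((457.6,178.2,134),160.4)"
```

```text
t 6.6 pos [458.3 178.5 154.2] yaw 159.96 q [ 0.32  0.69 -1.15  1.99  0.77  0.99  1.58] tilt [-0.    -0.001 -1.   ] F [-0.7  1.7 -0.8] gap 0.094
shift [0.0005 0.0006 0.0122] turn -0.0077
time_s: 6.93
position: [457.6, 177.6, 140.8]
tool_rot: [1.812, -2.565, -0.0]
force: [-0.5, -1.1, 0.1]
finger_gap: 0.09
finger_force: 59.8
t 6.9333 pos [457.6 177.6 140.8] yaw 160.47 q [ 0.31  0.71 -1.13  2.    0.8   0.97  1.57] tilt [ 0.001  0.001 -1.   ] F [-0.5 -1.1  0.1] gap 0.09
shift [-0.0006  0.0002  0.0068] turn 0.0013
```

```bash
python3 -m handwheel '[[[-0.0003,0,0.003],0,0],[[-0.0003,0,0.006],0,0],[[-0.0003,0,0.009],0,0],[[-0.0003,0,0.009],0,0]]';python3 -c "
from h import *;go((457.6,178.2,124),160.4)"
```

```text
time_s: 7.27
position: [457.7, 177.6, 131.8]
tool_rot: [1.812, -2.565, 0.0]
force: [-0.4, -3.0, -4.0]
finger_gap: 0.099
finger_force: 59.6
t 7.2667 pos [457.7 177.6 131.8] yaw 160.47 q [ 0.3   0.72 -1.12  2.    0.82  0.96  1.56] tilt [ 0.001  0.    -1.   ] F [-0.4 -3.  -4. ] gap 0.099
shift [-0.0005  0.0003  0.0078] turn 0.0013
```

```bash
python3 -m handwheel '[[[0.0004,0,0.003],0,0],[[0.0004,0,0.006],0,0],[[0.0004,0,0.008],0,0],[[0.0004,0,0.008],0,0]]';python3 -c "
from h import *;go((457.6,178.2,120),160.4)"; python3 -m handwheel '[[[0.0004,0.0007,0.0015],0,0],[[0.0004,-0.0007,0.003],0,0],[[0.0004,0.0007,0.0045],0,0],[[0.0004,-0.0007,0.006],0,0]]';python3 -c "
from h import *;go((457.6,178.2,116),160.4)"
```

```text
time_s: 7.6
position: [457.6, 177.6, 124.0]
tool_rot: [1.813, -2.565, -0.0]
force: [-0.3, -2.0, -1.6]
finger_gap: 0.097
finger_force: 59.6
t 7.6 pos [457.6 177.6 124. ] yaw 160.49 q [ 0.29  0.73 -1.11  2.01  0.83  0.94  1.54] tilt [ 0.  0. -1.] F [-0.3 -2.  -1.6] gap 0.097
shift [-0.0006  0.0003  0.004 ] turn 0.0015
time_s: 7.93
position: [458.1, 177.3, 118.4]
tool_rot: [-1.813, 2.565, 0.0]
force: [-3.7, -0.4, 2.6]
finger_gap: 0.091
finger_force: 60.2
t 7.9333 pos [458.1 177.3 118.4] yaw 160.5 q [ 0.29  0.74 -1.1   2.01  0.84  0.93  1.54] tilt [-0. -0. -1.] F [-3.7 -0.4  2.6] gap 0.091
shift [-0.0007  0.0008  0.0024] turn 0.0018
```

Forces are low, so I continue easing down with the wiggle.

```bash
python3 -m handwheel '[[[0,0.0012,0.0015],0,0],[[0,0.0002,0.003],0,0],[[0,0.0012,0.0045],0,0],[[0,0.0002,0.006],0,0],[[0,0.0007,0.006],0,0]]';python3 -c "
from h import *;go((457.6,178.2,104),160.4)"
```

```text
time_s: 8.35
position: [457.9, 177.3, 112.2]
tool_rot: [-1.813, 2.566, -0.0]
force: [4.6, -1.6, -2.6]
finger_gap: 0.091
finger_force: 59.6
t 8.35 pos [457.9 177.3 112.2] yaw 160.48 q [ 0.28  0.75 -1.09  2.02  0.86  0.92  1.53] tilt [-0. -0. -1.] F [ 4.6 -1.6 -2.6] gap 0.091
shift [-0.0008  0.0005  0.0082] turn 0.0014
```

```bash
python3 -m handwheel '[[[0,0.0006,0.0015],0,0],[[0,-0.0004,0.003],0,0],[[0,0.0006,0.0045],0,0],[[0,0,0.006],0,0],[[0,0,0.007],0,0],[[0,0,0.007],0,0]]'
python3 - <<'E'
from h import *
from workcell import get_image
go((457.6,178.2,104),160.4)
im=get_image("scene");b=im["pixels"][:,:,::-1]
cv2.imwrite("pics/ins.png",cv2.resize(b[195:265,170:260],(720,560),interpolation=cv2.INTER_CUBIC))
E
```

```text
time_s: 8.85
position: [457.6, 177.4, 105.2]
tool_rot: [-1.813, 2.566, 0.0]
force: [2.5, -0.9, -3.6]
finger_gap: 0.094
finger_force: 59.5
t 8.85 pos [457.6 177.4 105.2] yaw 160.49 q [ 0.27  0.76 -1.08  2.02  0.87  0.91  1.52] tilt [-0.  0. -1.] F [ 2.5 -0.9 -3.6] gap 0.094
shift [-0.0008  0.0003  0.0012] turn 0.0015
```

View pics/ins.png

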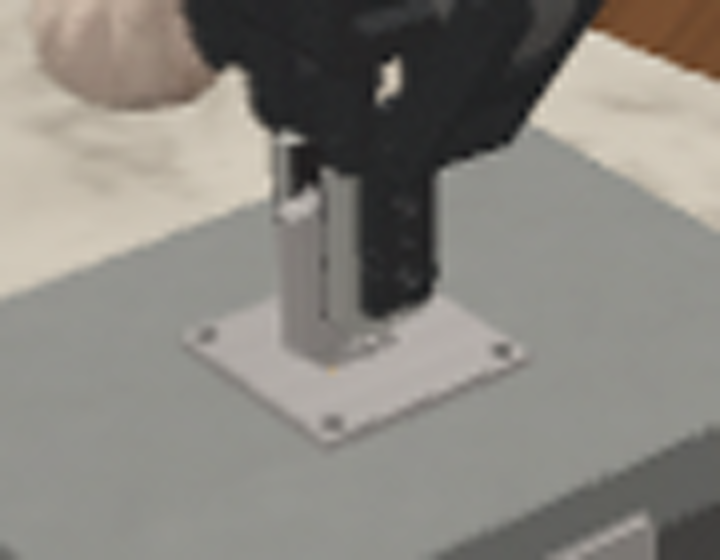

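The collar is almost on the plate: the bow's bottom is at about (330,360), just above the slot. I'll seat it.

```bash
for i in 1; do python3 -m handwheel '[[[0,0,0.0006],0,0],[[0,0,0.0012],0,0],[[0,0,0.0015],0,0],[[0,0,0.0015],0,0]]'; done; python3 -m handwheel '[[[0,0,0.0004],0,0],[[0,0,0.0007],0,0],[[0,0,0.0007],0,0]]'
```

```text
time_s: 9.23
position: [457.7, 177.4, 103.9]
tool_rot: [-1.813, 2.566, 0.0]
force: [1.9, -0.2, -0.4]
finger_gap: 0.093
finger_force: 60.2
time_s: 9.48
position: [457.7, 177.4, 103.6]
tool_rot: [-1.813, 2.566, -0.0]
force: [-1.4, -2.3, 11.1]
finger_gap: 0.091
finger_force: 61.7
```

Seated: contact force is 11 N. Now I turn clockwise.

```bash
python3 -m handwheel '[[[0,0,0],0.08,0],[[0,0,0],0.16,0],[[0,0,0],0.24,0],[[0,0,0],0.32,0],[[0,0,0],0.4,0],[[0,0,0],0.48,0],[[0,0,0],0.48,0]]'; python3 -c "
from h import *;from workcell import sense;go((457.6,178.2,104),160.4);print(sense()['ft_torque'])"
```

```text
time_s: 10.07
position: [457.6, 177.5, 103.6]
tool_rot: [-1.143, 2.926, -0.0]
force: [-0.3, -0.6, 7.6]
finger_gap: 0.091
finger_force: 61.1
t 10.0667 pos [457.6 177.5 103.6] yaw 132.68 q [ 0.21  0.71 -0.97  2.03  0.8   0.85  1.09] tilt [-0. -0. -1.] F [-0.3 -0.6  7.6] gap 0.091
shift [-0.0004  0.0005 -0.0004] turn -0.4838
[-0.32047972  0.08507168  0.00703145]
```

```bash
python3 -m handwheel '[[[0,0,0],0.08,0],[[0,0,0],0.16,0],[[0,0,0],0.24,0],[[0,0,0],0.32,0],[[0,0,0],0.4,0],[[0,0,0],0.48,0],[[0,0,0],0.56,0],[[0,0,0],0.56,0]]'; python3 -c "
from h import *;from workcell import sense;go((457.6,178.2,104),160.4);print(sense()['ft_torque'])";  python3 -m handwheel '[[[0,0,0],0.08,0],[[0,0,0],0.16,0],[[0,0,0],0.24,0],[[0,0,0],0.32,0],[[0,0,0],0.4,0],[[0,0,0],0.48,0],[[0,0,0],0.53,0],[[0,0,0],0.53,0]]'; python3 -c "
from h import *;from workcell import sense;go((457.6,178.2,104),160.4);print(sense()['ft_torque'])"
```

```text
time_s: 10.73
position: [457.6, 177.7, 103.6]
tool_rot: [-0.29, 3.128, 0.0]
force: [0.1, -0.9, 7.8]
finger_gap: 0.094
finger_force: 61.1
t 10.7333 pos [457.6 177.7 103.6] yaw 100.6 q [ 0.13  0.66 -0.85  2.03  0.71  0.78  0.61] tilt [-0.001  0.    -1.   ] F [ 0.1 -0.9  7.8] gap 0.094
shift [-0.0001  0.0005 -0.0004] turn -1.0437
[-0.1664469   0.19721043  0.04186679]
time_s: 11.4
position: [457.5, 177.7, 103.6]
tool_rot: [0.536, 3.095, 0.0]
force: [-1.9, -0.5, 9.2]
finger_gap: 0.092
finger_force: 61.3
t 11.4 pos [457.5 177.7 103.6] yaw 70.34 q [ 0.05  0.61 -0.72  2.03  0.61  0.72  0.16] tilt [-0.  0. -1.] F [-1.9 -0.5  9.2] gap 0.092
shift [ 0.0001  0.0005 -0.0004] turn -1.5718
[-0.15180823  0.41435955  0.07629773]
```

```bash
for i in 1; do python3 -m handwheel '[[[0,0,0],0.03,0],[[0,0,0],0.06,0],[[0,0,0],0.06,0],[[0,0,0],0.06,0]]' >/dev/null; done; python3 -c "
from h import *;from workcell import sense;go((457.6,178.2,104),160.4);print(sense()['ft_torque'])";  python3 -m handwheel '[[[0,0,0],0.03,0],[[0,0,0],0.06,0],[[0,0,0],0.06,0],[[0,0,0],0.06,0]]'>/dev/null; python3 -c "
from h import *;from workcell import sense;go((457.6,178.2,104),160.4);print(sense()['ft_torque'])"
```

```text
t 11.7333 pos [457.5 177.8 103.6] yaw 67.11 q [ 0.04  0.61 -0.71  2.03  0.6   0.71  0.12] tilt [-0.     0.001 -1.   ] F [-2.1 -0.6 10.2] gap 0.094
shift [ 0.0001  0.0004 -0.0004] turn -1.6283
[-0.12447831  0.47156264  0.14253498]
t 12.0667 pos [457.5 177.8 103.6] yaw 63.67 q [ 0.03  0.6  -0.69  2.03  0.59  0.71  0.07] tilt [-0.     0.001 -1.   ] F [-2.  -0.6 10.2] gap 0.096
shift [ 0.0001  0.0004 -0.0004] turn -1.6883
[-0.0458927   0.44739548  0.11782534]
```

```bash
python3 -m handwheel '[[[0,0,0],0.03,0],[[0,0,0],0.06,0],[[0,0,0],0.06,0],[[0,0,0],0.06,0]]'>/dev/null
python3 - <<'E'
from h import *;from workcell import sense,get_image;go((457.6,178.2,104),160.4);print(sense()['ft_torque'])
im=get_image("scene");b=im["pixels"][:,:,::-1]
cv2.imwrite("pics/turned.png",cv2.resize(b[195:265,170:260],(720,560),interpolation=cv2.INTER_CUBIC))
for i in range(4):
    get_image("top");s=sense();print(np.round(s['ft_torque'],3),np.round(s["force"],1))
E
```

```text
t 12.4 pos [457.5 177.9 103.6] yaw 60.23 q [ 0.02  0.6  -0.68  2.03  0.58  0.7   0.02] tilt [ 0.     0.001 -1.   ] F [-2.   0.1  9.7] gap 0.093
shift [ 0.0001  0.0003 -0.0004] turn -1.7483
[-0.00751303  0.4584935   0.07266488]
[0.011 0.46  0.069] [-2.1  0.7 11. ]
[0.015 0.49  0.076] [-2.2  0.7 10.4]
[-0.02   0.445  0.069] [-1.8  0.5 10.2]
[-0.024  0.438  0.133] [-1.9  1.1 10.1]
```

View pics/turned.png

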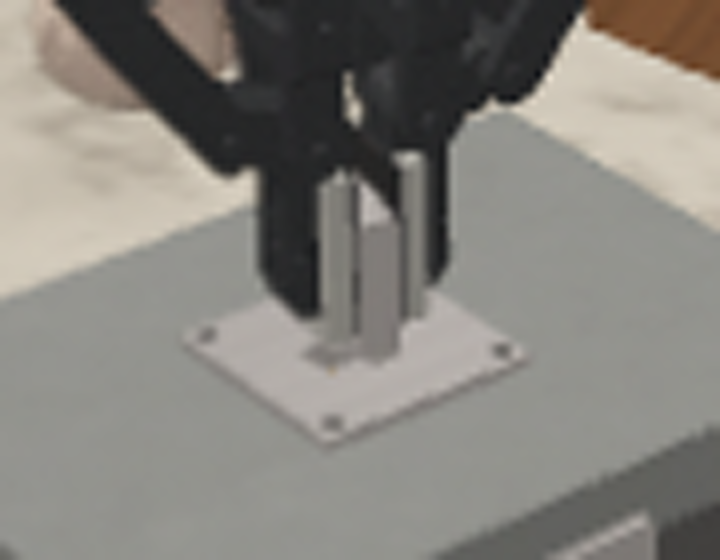

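The key is turned with the collar on the plate. The torque still shows only the spring, so I'll go a little further to the stop.

```bash
cat > tq.py <<'E'
from workcell import *;import numpy as np
from h import go
go((457.6,178.2,104),160.4);L=[]
for i in range(4):get_image("top");L.append(np.r_[sense()['ft_torque'],sense()['force']])
print(np.mean(L,0).round(3))
E
python3 -m handwheel '[[[0,0,0],0.02,0],[[0,0,0],0.04,0],[[0,0,0],0.04,0]]'>/dev/null; python3 tq.py; python3 -m handwheel '[[[0,0,0],0.02,0],[[0,0,0],0.04,0],[[0,0,0],0.04,0]]'>/dev/null; python3 tq.py
```

```text
t 12.9 pos [457.5 177.9 103.6] yaw 57.88 q [ 0.01  0.6  -0.67  2.03  0.57  0.7  -0.02] tilt [ 0.     0.001 -1.   ] F [-2.3  1.2 10.4] gap 0.093
shift [ 0.0001  0.0003 -0.0004] turn -1.7893
[-1.0000e-03  4.6600e-01  1.9200e-01 -1.5140e+00  1.8000e-01  1.0526e+01]
t 13.35 pos [457.5 177.9 103.6] yaw 55.6 q [ 0.    0.59 -0.66  2.04  0.56  0.7  -0.05] tilt [ 0.     0.001 -1.   ] F [-1.7  0.2 10.2] gap 0.091
shift [ 0.0001  0.0003 -0.0004] turn -1.8291
[ 0.076  0.423  0.35  -1.943  0.366  9.74 ]
```

The torque has risen well above the spring's, to 0.35 N m, so the plug is on its stop. I'll relax slightly and hand in.

```bash
python3 -m handwheel '[[[0,0,0],-0.03,0],[[0,0,0],-0.03,0],[[0,0,0],-0.03,0],[[0,0,0],-0.03,0]]'; python3 tq.py; python3 -c "
from workcell import *
print(hand_in())"
```

```text
time_s: 13.88
position: [457.5, 177.9, 103.6]
tool_rot: [-0.882, -3.015, -0.001]
force: [-2.2, 0.4, 10.1]
finger_gap: 0.1
finger_force: 61.6
t 13.8833 pos [457.5 177.9 103.6] yaw 57.38 q [ 0.01  0.6  -0.67  2.04  0.57  0.7  -0.02] tilt [ 0.     0.001 -1.   ] F [-2.2  0.4 10.1] gap 0.1
shift [ 0.0001  0.0004 -0.0004] turn -1.798
[-3.0000e-03  4.6700e-01  1.9600e-01 -1.6180e+00  3.9100e-01  1.0565e+01]
the job is handed in; nothing more can be done
None
```

The square-bow key is seated in the lock, turned clockwise to the plug's stop and still gripped and held turned, and I handed the job in at about 14 s; I did not look at the other two keys again after lifting this one out.

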